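Press the plank panel: slide it home, give the wheel one turn

TASK

With closed fingertips, push the dark plank panel fully home into the small glue press, until its far edge meets the press's stop. Then push the press's hand wheel round by its upright orange handle through exactly one turn clockwise (seen from above), so the handle finishes where it began with the plate one thread lower over the panel, and come away. Nothing is to be pinched or lifted, and everything else on the bench stays where it is.

Things in the scene. Friction and masses are not known exactly. Their poses are not given: they have to be found in the camera images.
- press: Small bench glue press, fixed. Origin: on the bench, on the wheel's vertical axis; x = direction the panel is pushed in (away from the robot, +-0.4 rad), z up. Plywood base 25 mm thick, x -110 to +100 mm, 170 mm wide. Guide strips for the panel: inner faces y = +-50 mm, 12 mm high. Columns at y = +-73 mm carry a blue bridge (44 x 174 mm, top z = 150 mm); a 90 mm square plate hangs below it.
- panel: Dark rigid plank panel 210 (x) x 94 x 10 mm, about 150 g, loose, flat on the press base between the guides, x along the press's x. Origin: centre of its underside (z = 25 mm). Starts 25 to 50 mm short of home. Home: origin at x = -25 mm, near edge at x = -130 mm in the press frame. The near end always overhangs the base front, so a fingertip lowered there can push its edge.
- stop (a point): Middle of the face of the dark steel stop that the panel's far edge must meet: on the press base's top (25 mm above the bench), at x = +80 mm in the press frame. Stop 16 mm high.
- wheel (a joint): Hand wheel of the press, vertical axis, rad, growing clockwise seen from above (plate goes down 8 mm a turn, and ends 2 to 10 mm clear of the panel). Starts anywhere in -2.6 to 2.6; one turn is +6.28 from the start value. About 2 N at the handle turns it; it stays where it is left; no stop within the needed turn. At 0 the handle is at the press's -x side.
- hub (a point): Centre of the hub's top, on the wheel axis, 186 mm above the bench. Hub 34 mm across; a 14 mm screw end stands up to 17 mm above it. Grey round rim of 60 mm centre-line radius, rim top 181 mm above the bench, three spokes.
- handle_top (a point): Centre of the top end of the wheel's upright orange handle, a plain cylinder 18 mm in diameter which stands on the rim, 60 mm from the axis, 50 mm high above the rim (from 181 to 231 mm above the bench). It is a sleeve that spins freely on its own upright pin, so a finger pushing it can roll round it.
- spare_panel: Bystander: tan plank panel 110 x 60 x 10 mm lying flat on the bench. Origin: centre of underside.
- paint_tan: Bystander: tan paint bottle, 38 mm diameter, 105 mm high, standing beside the press. Origin: centre of underside.
- paint_white: Bystander: white paint bottle with black cap, 38 mm diameter, 105 mm high, beside the press. Origin: centre of underside.
- paint_orange: Bystander: orange paint bottle with white cap, 38 mm diameter, 105 mm high, beside the press. Origin: centre of underside.
- mug: Bystander: white ceramic cup, 76 mm diameter, 85 mm high, beside the press. Origin: centre of underside.
- brush: Bystander: paint brush with blue handle, 170 mm long, lying on the bench. Origin: centre of underside.
Not all that is in view belongs to the job. What is shaped like the panel but white is not meant.

How it is judged (in metres and radians):
On the way, in this order (a step that is already met when the one before it is completed fails the run):
1. the panel is pushed home against the stop (its far edge within 5 mm of it) before the wheel is turned (x of panel in the frame of press between -0.03 and -0.018 m and distance of handle_top from where it was at the start of the episode below 0.02 m and value of joint wheel below 3 rad), for 0.2 s.
2. the wheel is pushed clockwise through its half turn, the panel still home (x of panel in the frame of press between -0.03 and -0.018 m and distance of handle_top from where it was at the start of the episode above 0.11 m and value of joint wheel above 0 rad).
At the end, for the whole second after the job is handed in: The panel lies flat with its far edge within 5 mm of the stop; the wheel has made exactly one clockwise turn, its handle back within 15 mm (about 14 degrees) of where it began, and is at rest (x of panel in the frame of press between -0.03 and -0.018 m and height (world z) of panel below 0.028 m and distance of handle_top from where it was at the start of the episode below 0.015 m and value of joint wheel between 3.3 and 9.3 rad and velocity of joint wheel between -0.05 and 0.05 rad/s); the robot touches nothing.
It fails at once if the panel is lifted (10 mm) or tipped (0.12 rad) (height (world z) of panel above 0.035 m or angle between panel's own z axis and vertical above 0.12 rad).
It fails at once if the wheel's handle is pinched between the fingers (horizontal distance between the grasp point and handle_top below 0.01 m and z of the grasp point in the frame of handle_top below 0.01 m and contact force between the fingers and wheel above 0.5 N).
It fails at once if a bystander is moved more than 25 mm, lifted or knocked over (distance of any of spare_panel, paint_tan, paint_white, paint_orange, mug, brush from where it was at the start of the episode above 0.025 m or angle between any of spare_panel, paint_tan, paint_white, paint_orange, mug's own z axis and vertical above 0.5 rad).
It also fails if it takes over 64 s, if anything falls off the work surface, if the arm or the gripper's body presses on something with over 40 N, if the wrist force passes 120 N, or if a joint passes its speed limit or range.

ROBOT

A 6-joint arm with a two-finger parallel gripper is mounted at the origin on the work surface. World frame = base frame: x ahead of the robot, y to its left, z up, the work surface at z = 0. Lengths are in mm, angles in rad, forces in N, time in s.
With the tool pointing down it reaches from about 275 to 750 mm from the base axis. Payload 10.2 kg.
Tool frame: the origin (TCP) lies where the fingers leave the gripper's body, on its centre line; the fingertips stand 73 mm ahead of it and the grasp point (between the pads) lies 54 mm ahead of it; z points along the fingers, y is the line along which they close (so a half turn about z gives the same grasp; the last joint's range is limited). The gripper opens to 85 mm and grips with 20 to 120 N. Pads are 22 mm wide; open, the fingers measure 114 mm over their backs; the gripper's body (76 mm by 85 mm) begins 54 mm behind the grasp point. The pads swing forward as they close: fully open they stand 13 mm farther back than shut.
Start: joints at [-1.371, 0.313, 1.498, -0, 1.331, -0.223], TCP at [215.404, -478.783, 303.894] pointing down, gripper open.
Joint ranges: [-2.94, 2.94], [-0.97, 2.17], [0.19, 2.56], [-1.23, 4.37], [0.02, 3.11], [-2.88, 2.88]. Speed limits (rad/s): [2.39, 2.39, 3.01, 3.14, 3.14, 3.14].

INTERFACE

Orientations are given as a unit quaternion [w, x, y, z].
In Python, from rig import ctrl gives the robot as it stands.
- The arm moves only by the shell command python3 -m creep 'ROWS' [OPENING] [FORCE]. ROWS is JSON, a list that holds one entry, the list of rows, each a list of 6 numbers: the shift along the world's x, y, z in units of 25 mm (1.0 is 25 mm), then the turn, a rotation vector about the world's x, y, z in units of 5 degrees (1.0 is 5 degrees). In form: [[[x, y, z, ax, ay, az], ...]]. A call has 1 to 20 rows; each row is the pose to reach, as a shift and turn from the pose commanded when the call began; what a row does not reach only later rows make up. A row lasts 1/12 s, in which the tool goes at most 41.7 mm and 7.16 degrees, less where a joint would pass 70% of its speed; a pose out of reach is approached as far as the arm can. A call with a gripper value outside its range is refused whole. OPENING is the finger opening in mm, from 0 to 85.4, set as the call begins (- or left out, the last holds). The fingers move at their own pace and stop on an object; FORCE is the grip in N (left out, the last holds). Time passes only in rows, so rows that repeat a pose let the fingers close. It gives the time, the measured TCP pose, the force, the opening and the grip force at its end, in the units of the state.
- ctrl.sense(): the state, without advancing time (a new reading comes with each control period).
- ctrl.capture(name): name is "side" or "top" or "wrist"; returns a dict with "image" (480x640x3 uint8, red, green, blue), "fx", "fy", "cx", "cy" (pixels), "R" (3x3) and "t" (3): a world point X has camera coordinates R X + t. Camera axes: x right, y down, z forward; pixel columns grow to the right and rows downward; lengths in mm; the calibration is good to about 2 mm. A picture is of the moment at which its call begins. There is no depth.
- ctrl.finish_job(): hands the job in; it is judged then, once.
The state is a dict: "time_s": time; "joints": joint angles; "dq": joint speeds; "tau": joint torques, N m; "eef_pos": TCP position; "ee_rot": TCP orientation; "force": force on the tool from outside, world axes, zero at the start; "wrist_torque": the same for the moment, N m; "grip_width": opening from 0.0 (shut) to 1.0 (fully open); "grip_force": force on a finger pad.
Only numpy, scipy, OpenCV 4.12 (cv2) and the standard library are available. Lean on these libraries where they do the work, as an engineer would, in place of code of your own. Each camera call takes 0.05 s, during which the arm holds its last target. There are 200 camera calls.

## Working session

There is one attempt and no reset: what is moved stays moved. The work goes in short steps, Python scripts to look and compute and a shell command to move; the robot and the scene stay as the last step left them, time stands still between calls to the robot, and variables do not carry over. Pictures are saved under pics/ and viewed, at most 10 in all, crops included, and the job is handed in when it is done.

```bash
mkdir -p pics; ls
python3 - <<'E'
from rig import ctrl
import cv2,pickle
d={}
for n in("side","top"):
    c=ctrl.capture(n);d[n]=c;cv2.imwrite(f"pics/{n}0.png",c["image"][:,:,::-1]);print(n,c["fx"],c["cx"],c["cy"],c["R"],c["t"])
pickle.dump(d,open("c0.pkl","wb"));print(ctrl.sense())
E
```

```text
pics
side 518.1214665442479 321.7232798786103 237.84657736703 [[-0.92332261 -0.38373872  0.01483055]
 [-0.27949052  0.64500103 -0.71123746]
 [ 0.26336363 -0.66084663 -0.70279537]] [526.97542637 290.16654506 915.03505046]
top 566.3114098214703 320.6719110975444 241.43832000487953 [[ 0.11505921 -0.99335375  0.00311605]
 [-0.97345894 -0.11337844 -0.19880398]
 [ 0.19783597  0.01984088 -0.98003432]] [ -60.16390282  596.76283556 1153.46766886]
{'time_s': 0.1, 'joints': array([-1.37142719e+00,  3.13374905e-01,  1.49833103e+00, -1.43536669e-05,
        1.33100592e+00, -2.23369391e-01]), 'dq': array([-0.00176632, -0.00137807, -0.00179381,  0.00104486,  0.00119471,
       -0.00080956]), 'tau': array([ 2.67079457e-03, -4.12899756e+01, -2.60142875e+01, -1.73769963e-04,
        3.00097672e-03,  1.03293604e-05]), 'eef_pos': array([ 215.35858175, -478.64058056,  303.41337637]), 'ee_rot': array([-5.59644158e-04,  9.77744050e-01,  2.09800522e-01, -2.54910771e-07]), 'force': array([ 0.0945622 , -0.13505044, -0.21372399]), 'wrist_torque': array([-0.03450713,  0.07408117, -0.01743773]), 'grip_force': 0.0, 'grip_width': 0.9977299773179843}
```

View pics/top0.png

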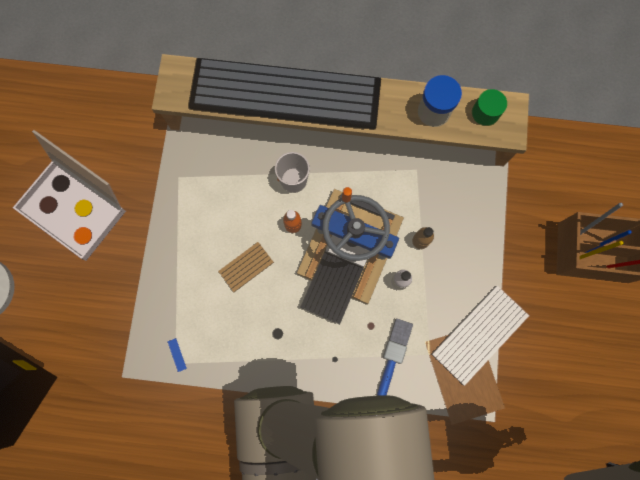

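View pics/side0.png

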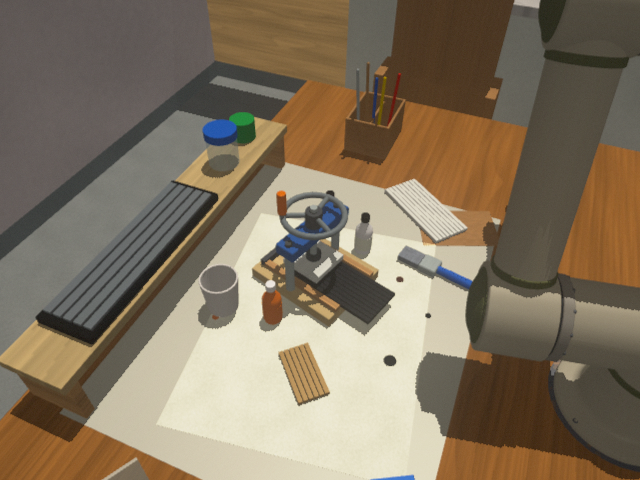

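The top view shows the press hub near (357,226), the handle near (347,193), and the panel's near edge from about (302,309) to (340,321). In the side view the handle top is near (281,194). I'll enlarge both for accuracy.

Run:
```python
import cv2,pickle
d=pickle.load(open("c0.pkl","rb"))
for n,(x,y) in dict(top=(260,180),side=(240,180)).items():
    im=d[n]["image"][y:y+150,x:x+200,::-1];cv2.imwrite(f"pics/{n}z.png",cv2.resize(im,None,fx=4,fy=4,interpolation=cv2.INTER_CUBIC))
```

```text
(no output)
```

View pics/topz.png

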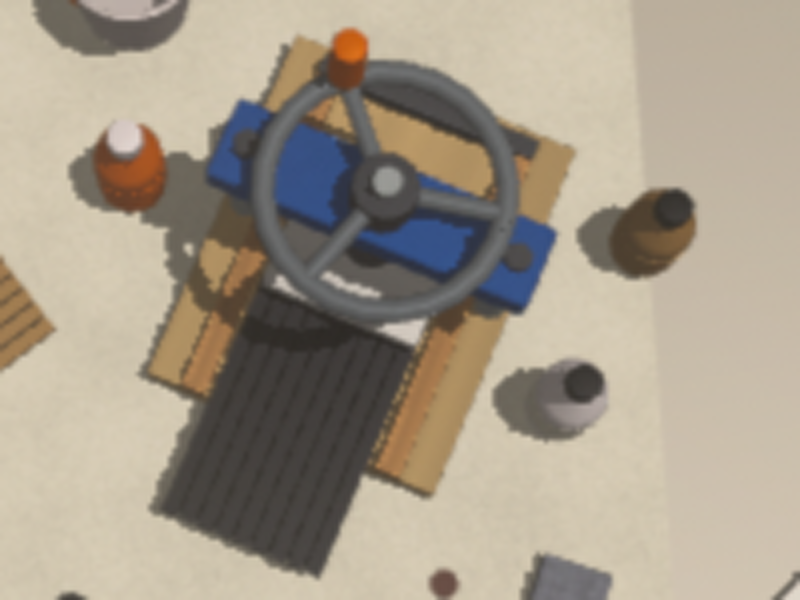

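View pics/sidez.png

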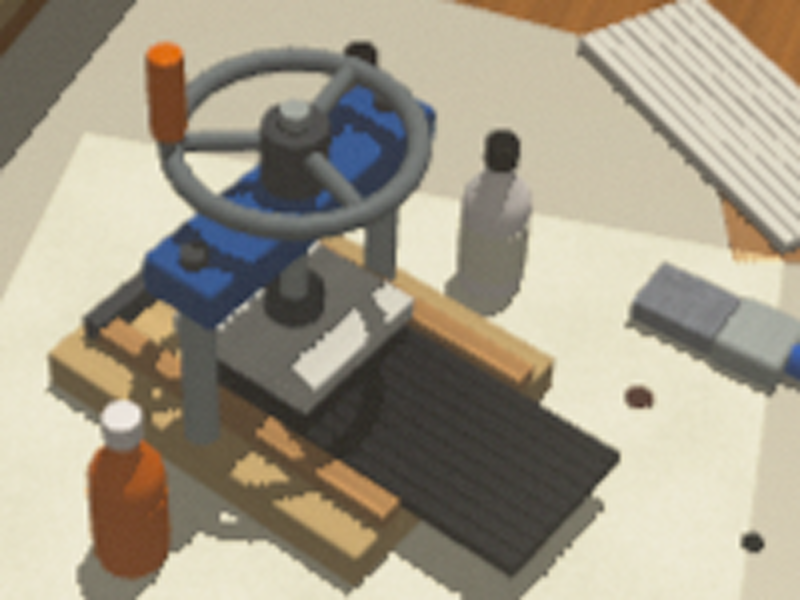

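```bash
cat > h.py <<'E'
import numpy as np,pickle
from scipy.optimize import least_squares
d=pickle.load(open("c0.pkl","rb"))
off=dict(top=(260,180),side=(240,180))
def px(n,p): return (np.array(p)+.5)/4-.5+np.array(off[n])
def proj(c,X):
    q=c["R"]@np.array(X)+c["t"];return np.array([c["fx"]*q[0]/q[2]+c["cx"],c["fy"]*q[1]/q[2]+c["cy"]])
def plane(c,p,z):
    r=c["R"].T@np.array([(p[0]-c["cx"])/c["fx"],(p[1]-c["cy"])/c["fy"],1]);o=-c["R"].T@c["t"];return o+r*(z-o[2])/r[2]
E
python3 - <<'E'
from h import *
L=[("top",(298,37),(100,85,25)),("top",(575,150),(100,-85,25)),("top",(145,373),(-110,85,25)),("top",(432,495),(-110,-85,25)),
("top",(240,100),(22,87,150)),("top",(555,233),(22,-87,150)),("top",(208,180),(-22,87,150)),("top",(522,312),(-22,-87,150)),("side",(147,262),(-22*0+22*0-22+44,87,150))]
L=L[:8]
def w(v,P): c,s=np.cos(v[2]),np.sin(v[2]);return [v[0]+c*P[0]-s*P[1],v[1]+s*P[0]+c*P[1],P[2]]
f=lambda v:np.concatenate([proj(d[n],w(v,P))-px(n,p) for n,p,P in L])
r=least_squares(f,[550,-80,-.3],x_scale=[10,10,.1]);v=r.x;print(v,r.fun.reshape(-1,2).round(1))
def inp(X): c,s=np.cos(v[2]),np.sin(v[2]);D=X[:2]-v[:2];return [c*D[0]+s*D[1],-s*D[0]+c*D[1]]
for n,p in(("top",(351,41)),("side",(165,52))):
    X=plane(d[n],px(n,p),231);q=np.array(inp(X));print("handle",X,q,np.hypot(*q))
for n,ps in(("top",((155,511),(320,577))),("side",((620,458),(512,575)))):
    for p in ps: X=plane(d[n],px(n,p),35);print("panel",X,inp(X))
for nm,n,p,z in(("orange","top",(125,137),105),("tan","top",(674,208),105),("white","top",(584,382),105),("orange","side",(123,415),105),("white","side",(503,140),105)):
    X=plane(d[n],px(n,p),z);print(nm,X,inp(X))
print("mug",plane(d["top"],(292,165),85),"brush end",plane(d["top"],(401,322),10),plane(d["top"],(384,392),10))
E
```

```text
[ 6.10930687e+02 -5.75078545e+01 -2.92830662e-01] [[-0.6 -0.6]
 [ 0.4  0.4]
 [-0.1  0.4]
 [ 0.2  0.9]
 [-0.6 -0.5]
 [ 1.1 -0. ]
 [-1.4 -0.9]
 [ 1.   0.3]]
handle [668.68578816 -32.64416221 231.        ] [48.11925984 40.47705184] 62.87968585464721
handle [669.68208522 -33.69371487 231.        ] [49.37611273 39.75977263] 63.39432173347889
panel [456.42705998  40.38045232  35.        ] [np.float64(-176.18328613432973), np.float64(49.12169661052449)]
panel [431.84340409 -50.98740052  35.        ] [np.float64(-173.34586273757668), np.float64(-45.45308700900615)]
panel [433.57100357 -48.79006309  35.        ] [np.float64(-172.32609732559723), np.float64(-42.85059392144033)]
panel [460.08272159  40.18818377  35.        ] [np.float64(-172.62774290522444), np.float64(49.99286904732013)]
orange [641.62560435  76.53186944 105.        ] [np.float64(-9.304128100282192), np.float64(137.1942372341382)]
tan [ 636.96504638 -210.40076276  105.        ] [np.float64(69.06070056305765), np.float64(-138.869179126148)]
white [ 541.07828574 -171.86576445  105.        ] [np.float64(-33.867867580358364), np.float64(-129.65360425325758)]
orange [644.01533046  75.86038094 105.        ] [np.float64(-6.822296937656592), np.float64(137.24116039102998)]
white [ 544.59281656 -174.54129394  105.        ] [np.float64(-29.730620407276028), np.float64(-131.20072115782182)]
mug [754.59786914  89.34786227  85.        ] brush end [ 452.69815365 -183.67584167   10.        ] [ 301.91318966 -160.67674742   10.        ]
```

Fit: press axis ≈ (611,−57.5), yaw ≈ −0.293. The handle sits at about 40° in the press frame (wheel ≈ +2.44), and the panel is about 43 mm short of home. I'll move to a point behind the panel with the fingers closed.

```bash
python3 -m creep '[[[2,4.8,0,0,0,-2],[4,9.6,0,0,0,-4],[8.2,19.15,0,0,0,-8.2],[8.2,19.15,0,0,0,-8.2],[8.2,19.15,0,0,0,-8.2],[8.2,19.15,0,0,0,-8.2],[8.2,19.15,0,0,0,-8.2],[8.2,19.15,0,0,0,-8.2],[8.2,19.15,0,0,0,-8.2],[8.2,19.15,0,0,0,-8.2],[8.2,19.15,0,0,0,-8.2],[8.2,19.15,0,0,0,-8.2],[8.2,19.15,0,0,0,-8.2],[8.2,19.15,0,0,0,-8.2],[8.2,19.15,0,0,0,-8.2],[8.2,19.15,0,0,0,-8.2],[8.2,19.15,0,0,0,-8.2],[8.2,19.15,0,0,0,-8.2],[8.2,19.15,0,0,0,-8.2],[8.2,19.15,0,0,0,-8.2]]]' 0 20
```

```text
time_s: 1.77
eef_pos: [420.3, -0.7, 303.9]
ee_rot: [0.0, 0.989, -0.147, 0.0]
force: [-0.0, 0.3, 0.4]
grip_width: -0.002
grip_force: 0.0
```

```bash
python3 -m creep '[[[0,0,-1.5,0,0,0],[0,0,-3,0,0,0],[0,0,-4.5,0,0,0],[0,0,-6,0,0,0],[0,0,-7.3,0,0,0],[0,0,-8,0,0,0],[0,0,-8.5,0,0,0],[0,0,-8.5,0,0,0],[0,0,-8.5,0,0,0]]]'
python3 - <<'E'
from rig import ctrl
import cv2
c=ctrl.capture("top");cv2.imwrite("pics/top1.png",cv2.resize(c["image"][180:330,260:460,::-1],None,fx=4,fy=4,interpolation=cv2.INTER_CUBIC))
c=ctrl.capture("side");cv2.imwrite("pics/side1.png",cv2.resize(c["image"][180:330,260:460,::-1],None,fx=4,fy=4,interpolation=cv2.INTER_CUBIC))
E
```

```text
time_s: 2.52
eef_pos: [420.4, -0.3, 91.4]
ee_rot: [-0.0, 0.989, -0.146, -0.0]
force: [0.1, 0.4, 1.0]
grip_width: -0.003
grip_force: 0.0
```

View pics/side1.png

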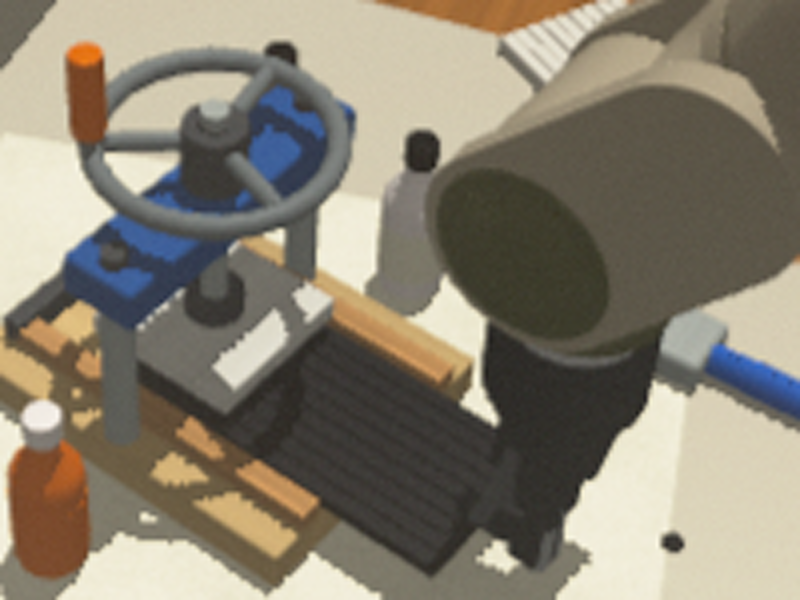

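The fingertips are just in front of the panel's near edge, mid-width, and the way forward is clear. Next I push gently along the press x.

```bash
python3 -m creep '[[[0.2,-0.06,0,0,0,0],[0.4,-0.12,0,0,0,0],[0.6,-0.18,0,0,0,0],[0.8,-0.24,0,0,0,0],[1.0,-0.3,0,0,0,0],[1.2,-0.36,0,0,0,0],[1.4,-0.42,0,0,0,0],[1.6,-0.48,0,0,0,0],[1.7,-0.51,0,0,0,0],[1.8,-0.54,0,0,0,0],[1.8,-0.54,0,0,0,0]]]'; python3 -m creep '[[[0.05,-0.015,0,0,0,0],[0.1,-0.03,0,0,0,0],[0.15,-0.045,0,0,0,0],[0.15,-0.045,0,0,0,0]]]'
```

```text
time_s: 3.53
eef_pos: [465.9, -13.7, 91.4]
ee_rot: [0.0, 0.989, -0.146, 0.0]
force: [0.1, 0.5, -0.3]
grip_width: -0.001
grip_force: 0.0
time_s: 3.87
eef_pos: [469.4, -14.7, 91.4]
ee_rot: [0.0, 0.989, -0.146, 0.0]
force: [-0.7, 0.4, -0.5]
grip_width: -0.001
grip_force: 0.0
```

```bash
for i in 1 2; do python3 -m creep '[[[0.05,-0.015,0,0,0,0],[0.1,-0.03,0,0,0,0],[0.1,-0.03,0,0,0,0]]]' | grep -E "eef|force: \["; done
python3 - <<'E'
from rig import ctrl
import cv2
for n,x in(("top",260),("side",240)):
    c=ctrl.capture(n);cv2.imwrite(f"pics/{n}2.png",cv2.resize(c["image"][180:330,x:x+200,::-1],None,fx=4,fy=4,interpolation=cv2.INTER_CUBIC))
E
```

```text
eef_pos: [471.9, -15.5, 91.4]
force: [-0.4, -0.2, 0.7]
eef_pos: [474.4, -16.3, 91.4]
force: [1.1, -0.2, 0.8]
```

View pics/side2.png

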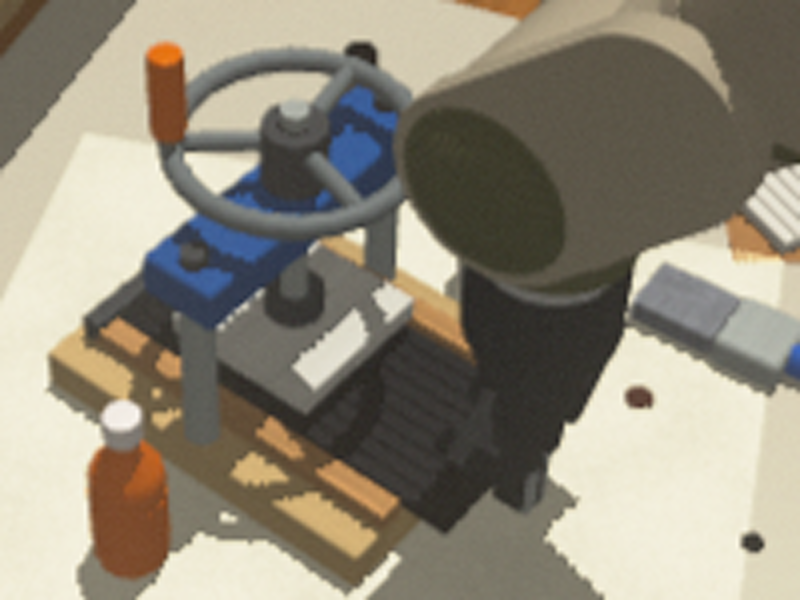

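The panel's near corner has moved to about (447,530) in the crop and the wheel is unmoved. I'll creep on until the force rises.

```bash
python3 - <<'E'
from h import *
for p in((512,575),(447,530)): X=plane(d["side"],px("side",p),35);print(X, (X[:2]-[611,-57.5])@[.957,-.289])
E
for i in 1 2 3 4; do python3 -m creep '[[[0.04,-0.012,0,0,0,0],[0.04,-0.012,0,0,0,0],[0.04,-0.012,0,0,0,0]]]' | grep -E "eef|force: \["; done
```

```text
[460.08272159  40.18818377  35.        ] -172.65972054368498
[497.71436499  27.41358302  35.        ] -132.95437820022292
eef_pos: [475.2, -16.5, 91.4]
force: [-0.4, -0.1, 0.7]
eef_pos: [476.3, -16.8, 91.4]
force: [-0.1, 0.2, -0.1]
eef_pos: [477.3, -17.1, 91.4]
force: [-1.8, -0.7, -0.9]
eef_pos: [478.3, -17.4, 91.4]
force: [0.6, -0.4, 0.6]
```

```bash
for i in 1 2 3 4 5; do python3 -m creep '[[[0.04,-0.012,0,0,0,0],[0.04,-0.012,0,0,0,0],[0.04,-0.012,0,0,0,0]]]' | grep -E "eef|force: \["; python3 -c "
from rig import ctrl;import numpy as np
s=ctrl.sense();print(s['tau'].round(2)[:3])"; done
```

```text
eef_pos: [479.3, -17.7, 91.4]
force: [0.1, 0.1, -0.3]
[-2.000e-02 -4.147e+01 -1.742e+01]
eef_pos: [479.8, -17.8, 91.3]
force: [-2.7, 1.7, 2.2]
[ -0.37 -40.95 -19.04]
eef_pos: [480.0, -17.9, 91.3]
force: [-9.7, 1.9, 7.3]
[ -0.72 -39.63 -20.76]
eef_pos: [480.2, -17.9, 91.2]
force: [-14.9, 2.5, 11.6]
[ -1.06 -38.52 -22.39]
eef_pos: [480.4, -17.9, 91.0]
force: [-18.2, 3.0, 14.6]
[ -1.46 -37.95 -24.06]
```

Contact: about 18 N with no further motion, so the panel is home. I back off and rise, and work out the wheel axis by triangulation.

```bash
python3 -m creep '[[[-0.3,0.09,0,0,0,0],[-0.8,0.24,0,0,0,0],[-1,0.3,0,0,0,0],[-1,0.3,1.5,0,0,0],[-1,0.3,3,0,0,0],[-1,0.3,4.5,0,0,0],[-1,0.3,6,0,0,0],[-1,0.3,7.5,0,0,0],[-1,0.3,8.6,0,0,0],[-1,0.3,9.2,0,0,0],[-1,0.3,9.2,0,0,0],[-1,0.3,9.2,0,0,0]]]'
python3 - <<'E'
from h import *
from rig import ctrl
import cv2
def tri(a,b): return least_squares(lambda X:np.r_[proj(d["top"],X)-px("top",a),proj(d["side"],X)-px("side",b)],[600,-50,200]).x
s=tri((388,182),(295,107));h=tri((351,41),(165,52));print(s,h,np.hypot(*(h-s)[:2]))
# rim circle at z~177 from ellipse extremes in top
pts=[(254,190),(518,190),(385,62),(385,320)]
P=[plane(d["top"],px("top",p),175)[:2] for p in pts];c=least_squares(lambda v:[np.hypot(*(p-v[:2]))-v[2] for p in P],[611,-57,65]);print(c.x,c.fun)
E
```

```text
time_s: 7.72
eef_pos: [458.3, -11.4, 321.5]
ee_rot: [0.0, 0.989, -0.146, 0.001]
force: [0.6, -0.1, -0.2]
grip_width: 0.0
grip_force: 0.0
[613.23267964 -57.82507179 197.20855689] [668.72357298 -32.54580212 232.0529832 ] 60.97770674104828
[612.96200943 -58.48187961  64.30004655] [-0.07028513 -0.0692059   0.06947534  0.07001568]
```

```bash
python3 -m creep '[[[1.5,0.05,0,0,0,0],[3,0.1,0,0,0,0],[4.5,0.15,0,0,0,0],[6,0.2,0,0,0,0],[7,0.2,0,0,0,0],[7.42,0.21,0,0,0,0],[7.42,0.21,0,0,0,0],[7.42,0.21,0,0,0,0],[7.42,0.21,-0.8,0,0,0],[7.42,0.21,-1.4,0,0,0],[7.42,0.21,-1.62,0,0,0],[7.42,0.21,-1.62,0,0,0],[7.42,0.21,-1.62,0,0,0]]]'
python3 - <<'E'
import numpy as np
p=lambda a:60*np.array([np.cos(np.radians(a)),np.sin(np.radians(a))])/25
for a0 in(59.5,-30.5,-120.5,-210.5):
    print(a0,",".join("[%.2f,%.2f,0,0,0,0]"%tuple(p(a)-p(a0)) for a in a0-5*np.arange(1,19)))
from rig import ctrl
import cv2
c=ctrl.capture("side");cv2.imwrite("pics/side3.png",cv2.resize(c["image"][130:280,220:420,::-1],None,fx=4,fy=4,interpolation=cv2.INTER_CUBIC))
E
```

```text
time_s: 8.8
eef_pos: [643.3, -6.2, 281.6]
ee_rot: [0.0, 0.989, -0.146, 0.0]
force: [-0.0, -0.2, 0.1]
grip_width: -0.0
grip_force: 0.0
59.5 [0.18,-0.11,0,0,0,0],[0.34,-0.24,0,0,0,0],[0.49,-0.39,0,0,0,0],[0.63,-0.54,0,0,0,0],[0.76,-0.71,0,0,0,0],[0.87,-0.89,0,0,0,0],[0.97,-1.07,0,0,0,0],[1.04,-1.27,0,0,0,0],[1.11,-1.47,0,0,0,0],[1.15,-1.67,0,0,0,0],[1.17,-1.88,0,0,0,0],[1.18,-2.09,0,0,0,0],[1.17,-2.30,0,0,0,0],[1.14,-2.51,0,0,0,0],[1.09,-2.71,0,0,0,0],[1.03,-2.91,0,0,0,0],[0.95,-3.10,0,0,0,0],[0.85,-3.29,0,0,0,0]
-30.5 [-0.11,-0.18,0,0,0,0],[-0.24,-0.34,0,0,0,0],[-0.39,-0.49,0,0,0,0],[-0.54,-0.63,0,0,0,0],[-0.71,-0.76,0,0,0,0],[-0.89,-0.87,0,0,0,0],[-1.07,-0.97,0,0,0,0],[-1.27,-1.04,0,0,0,0],[-1.47,-1.11,0,0,0,0],[-1.67,-1.15,0,0,0,0],[-1.88,-1.17,0,0,0,0],[-2.09,-1.18,0,0,0,0],[-2.30,-1.17,0,0,0,0],[-2.51,-1.14,0,0,0,0],[-2.71,-1.09,0,0,0,0],[-2.91,-1.03,0,0,0,0],[-3.10,-0.95,0,0,0,0],[-3.29,-0.85,0,0,0,0]
-120.5 [-0.18,0.11,0,0,0,0],[-0.34,0.24,0,0,0,0],[-0.49,0.39,0,0,0,0],[-0.63,0.54,0,0,0,0],[-0.76,0.71,0,0,0,0],[-0.87,0.89,0,0,0,0],[-0.97,1.07,0,0,0,0],[-1.04,1.27,0,0,0,0],[-1.11,1.47,0,0,0,0],[-1.15,1.67,0,0,0,0],[-1.17,1.88,0,0,0,0],[-1.18,2.09,0,0,0,0],[-1.17,2.30,0,0,0,0],[-1.14,2.51,0,0,0,0],[-1.09,2.71,0,0,0,0],[-1.03,2.91,0,0,0,0],[-0.95,3.10,0,0,0,0],[-0.85,3.29,0,0,0,0]
-210.5 [0.11,0.18,0,0,0,0],[0.24,0.34,0,0,0,0],[0.39,0.49,0,0,0,0],[0.54,0.63,0,0,0,0],[0.71,0.76,0,0,0,0],[0.89,0.87,0,0,0,0],[1.07,0.97,0,0,0,0],[1.27,1.04,0,0,0,0],[1.47,1.11,0,0,0,0],[1.67,1.15,0,0,0,0],[1.88,1.17,0,0,0,0],[2.09,1.18,0,0,0,0],[2.30,1.17,0,0,0,0],[2.51,1.14,0,0,0,0],[2.71,1.09,0,0,0,0],[2.91,1.03,0,0,0,0],[3.10,0.95,0,0,0,0],[3.29,0.85,0,0,0,0]
```

View pics/side3.png

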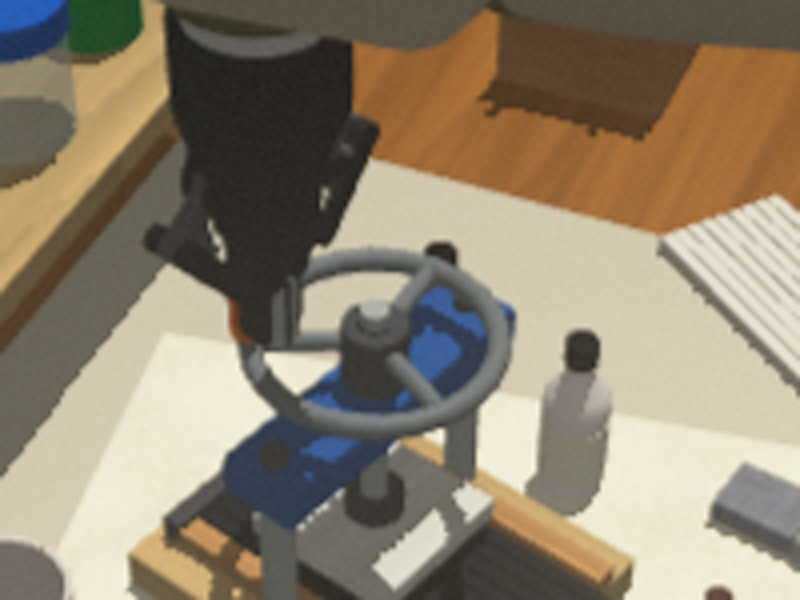

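The closed fingertips stand behind the handle, above the rim and clear of the hub (tip ≈ (275,345), handle behind it at ≈ (238,320)). I start turning.

```bash
python3 -m creep '[[[0.18,-0.11,0,0,0,0],[0.34,-0.24,0,0,0,0],[0.49,-0.39,0,0,0,0],[0.63,-0.54,0,0,0,0],[0.76,-0.71,0,0,0,0],[0.87,-0.89,0,0,0,0],[0.97,-1.07,0,0,0,0],[1.04,-1.27,0,0,0,0],[1.11,-1.47,0,0,0,0],[1.15,-1.67,0,0,0,0],[1.17,-1.88,0,0,0,0],[1.18,-2.09,0,0,0,0],[1.17,-2.30,0,0,0,0],[1.14,-2.51,0,0,0,0],[1.09,-2.71,0,0,0,0],[1.03,-2.91,0,0,0,0],[0.95,-3.10,0,0,0,0],[0.85,-3.29,0,0,0,0]]]'
python3 - <<'E'
from rig import ctrl
import cv2
c=ctrl.capture("side");cv2.imwrite("pics/side4.png",cv2.resize(c["image"][130:280,220:420,::-1],None,fx=4,fy=4,interpolation=cv2.INTER_CUBIC))
E
```

```text
time_s: 10.35
eef_pos: [664.7, -88.8, 280.8]
ee_rot: [-0.0, 0.989, -0.146, -0.0]
force: [1.4, 2.0, -1.3]
grip_width: 0.002
grip_force: 1.4
```

View pics/side4.png

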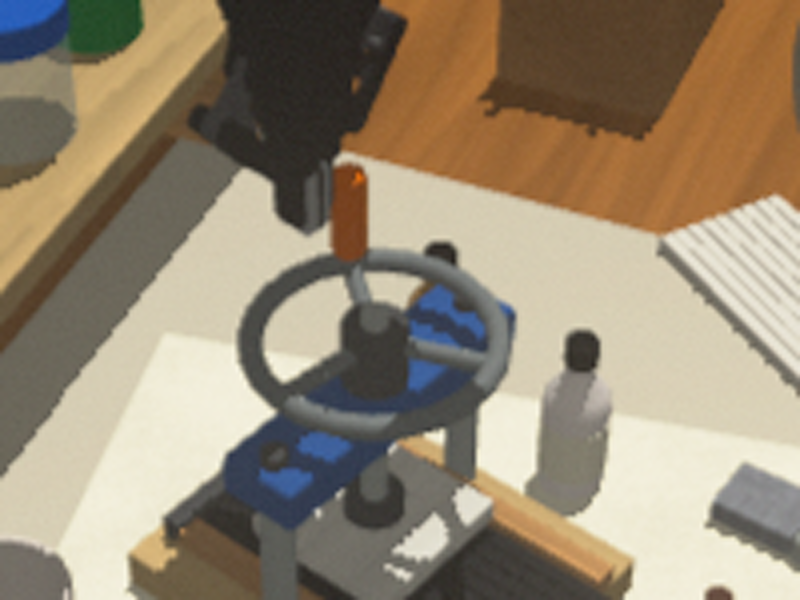

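The handle (crop (350,215)) has been pushed round by about 80°, with the fingertip behind it at (310,205). Continuing.

```bash
python3 -m creep '[[[-0.11,-0.18,0,0,0,0],[-0.24,-0.34,0,0,0,0],[-0.39,-0.49,0,0,0,0],[-0.54,-0.63,0,0,0,0],[-0.71,-0.76,0,0,0,0],[-0.89,-0.87,0,0,0,0],[-1.07,-0.97,0,0,0,0],[-1.27,-1.04,0,0,0,0],[-1.47,-1.11,0,0,0,0],[-1.67,-1.15,0,0,0,0],[-1.88,-1.17,0,0,0,0],[-2.09,-1.18,0,0,0,0],[-2.30,-1.17,0,0,0,0],[-2.51,-1.14,0,0,0,0],[-2.71,-1.09,0,0,0,0],[-2.91,-1.03,0,0,0,0],[-3.10,-0.95,0,0,0,0],[-3.29,-0.85,0,0,0,0]]]'; python3 -m creep '[[[-0.18,0.11,0,0,0,0],[-0.34,0.24,0,0,0,0],[-0.49,0.39,0,0,0,0],[-0.63,0.54,0,0,0,0],[-0.76,0.71,0,0,0,0],[-0.87,0.89,0,0,0,0],[-0.97,1.07,0,0,0,0],[-1.04,1.27,0,0,0,0],[-1.11,1.47,0,0,0,0],[-1.15,1.67,0,0,0,0],[-1.17,1.88,0,0,0,0],[-1.18,2.09,0,0,0,0],[-1.17,2.30,0,0,0,0],[-1.14,2.51,0,0,0,0],[-1.09,2.71,0,0,0,0],[-1.03,2.91,0,0,0,0],[-0.95,3.10,0,0,0,0],[-0.85,3.29,0,0,0,0]]]'
python3 - <<'E'
from rig import ctrl
import cv2
c=ctrl.capture("side");cv2.imwrite("pics/side5.png",cv2.resize(c["image"][130:280,220:420,::-1],None,fx=4,fy=4,interpolation=cv2.INTER_CUBIC))
E
```

```text
time_s: 11.9
eef_pos: [582.1, -109.5, 280.9]
ee_rot: [0.0, 0.989, -0.146, 0.0]
force: [2.3, -1.1, 0.2]
grip_width: -0.001
grip_force: 1.3
time_s: 13.4
eef_pos: [561.5, -26.8, 280.8]
ee_rot: [-0.0, 0.989, -0.146, -0.0]
force: [-1.5, -1.9, -0.6]
grip_width: 0.0
grip_force: 1.2
```

View pics/side5.png

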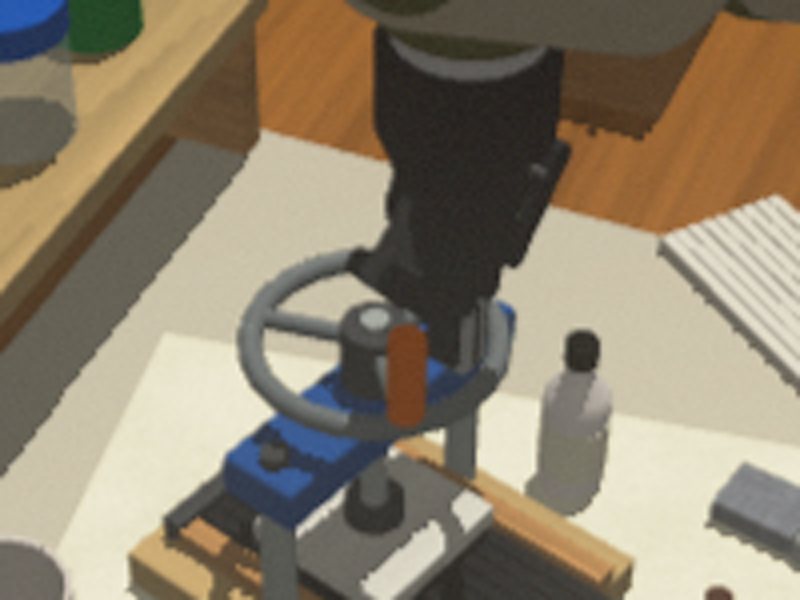

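The handle is now at (405,330), three quarters round, with the finger still behind it. I'll work out the angular lag between finger and handle so I can stop accurately.

Run:
```python
from h import *
C=np.array([613.3,-57.8])
for p,z,t in(((350,172),229,(664.7,-88.8)),((407,332),225.2,(561.5,-26.8))):
    q=(np.array(p)+.5)/4-.5+[220,130];X=plane(d["side"],q,z)[:2];D=X-C;t=np.array(t)-C
    print(X,np.hypot(*D),np.degrees(np.arctan2(*D[::-1])),np.degrees(np.arctan2(*t[::-1])),np.hypot(*(D-t)))
# model
def lag(fa,hx,hy,yaw=-16.8):
    f=60*np.array([np.cos(np.radians(fa)),np.sin(np.radians(fa))])
    a=np.radians(yaw);R=np.array([[np.cos(a),np.sin(a)],[-np.sin(a),np.cos(a)]])
    for l in np.arange(5,50,.1):
        h=60*np.array([np.cos(np.radians(fa-l)),np.sin(np.radians(fa-l))])
        q=np.abs(R@(h-f))-[hx,hy]
        if np.hypot(*np.maximum(q,0))>=9: return l
for fa in(-30.5,-210.5,-305,-310,-315): print(fa,[round(lag(fa,hx,hy),1) for hx,hy in((11,14.5),(7,14.5),(11,10),(7,10))])
```

```text
[ 650.69250057 -110.2305173 ] 64.3984335456123 -54.50421844431518 -31.094718085748884 25.60228724286795
[582.77544677 -18.64376343] 49.64835558701284 127.93847834761182 149.10135228025675 22.785276609268852
-30.5 [np.float64(25.3), np.float64(24.2), np.float64(20.0), np.float64(19.9)]
-210.5 [np.float64(25.3), np.float64(24.2), np.float64(20.0), np.float64(19.9)]
-305 [np.float64(22.1), np.float64(17.2), np.float64(22.0), np.float64(17.2)]
-310 [np.float64(23.5), np.float64(18.2), np.float64(22.6), np.float64(18.2)]
-315 [np.float64(25.0), np.float64(19.5), np.float64(23.0), np.float64(19.1)]
```

```bash
python3 -m creep '[[[0.11,0.18,0,0,0,0],[0.24,0.34,0,0,0,0],[0.39,0.49,0,0,0,0],[0.54,0.63,0,0,0,0],[0.71,0.76,0,0,0,0],[0.89,0.87,0,0,0,0],[1.07,0.97,0,0,0,0],[1.27,1.04,0,0,0,0],[1.47,1.11,0,0,0,0],[1.67,1.15,0,0,0,0],[1.88,1.17,0,0,0,0],[2.09,1.18,0,0,0,0],[2.30,1.17,0,0,0,0],[2.51,1.14,0,0,0,0],[2.71,1.09,0,0,0,0],[2.91,1.03,0,0,0,0],[3.10,0.95,0,0,0,0],[3.29,0.85,0,0,0,0]]]'; python3 -m creep '[[[0.09,-0.06,0,0,0,0],[0.18,-0.11,0,0,0,0],[0.26,-0.18,0,0,0,0],[0.34,-0.24,0,0,0,0],[0.34,-0.24,0,0,0,0],[0.34,-0.24,0,0,0,0]]]'; python3 -m creep '[[[-0.2,0.1,0,0,0,0],[-0.4,0.2,0,0,0,0],[-0.4,0.2,1,0,0,0],[-0.4,0.2,2,0,0,0],[-0.4,0.2,3,0,0,0],[-2,0.2,3,0,0,0],[-4,0.2,3,0,0,0],[-6,0.2,3,0,0,0],[-7,0.2,3,0,0,0],[-7,0.2,3,0,0,0],[-7,0.2,3,0,0,0]]]'
cat > m.py <<'E'
from h import *
from rig import ctrl
import cv2
C=np.array([613.3,-57.8])
def orange(im,roi):
    x,y,w,h=roi;hs=cv2.cvtColor(im[y:y+h,x:x+w],cv2.COLOR_RGB2HSV)
    m=cv2.inRange(hs,(3,170,90),(15,255,255));n,l,s,c=cv2.connectedComponentsWithStats(m)
    i=1+np.argmax(s[1:,4]);return c[i]+[x,y],s[i]
for n,roi in(("top",(325,172,50,40)),("side",(262,175,60,55))):
    c=ctrl.capture(n)
    for im,zt in((d[n]["image"],206),(c["image"],198)):
        p,s=orange(im,roi);X=plane(d[n],p,zt);D=X[:2]-C;print(n,p,s,X[:2],np.degrees(np.arctan2(D[1],D[0])),np.hypot(*D))
    cv2.imwrite(f"pics/{n}6.png",cv2.resize(c["image"][150:330,240:440,::-1],None,fx=3,fy=3))
E
python3 m.py
```

```text
time_s: 14.95
eef_pos: [644.1, -6.3, 280.9]
ee_rot: [-0.0, 0.989, -0.146, -0.0]
force: [-2.6, 1.0, -0.2]
grip_width: -0.003
grip_force: 1.4
time_s: 15.45
eef_pos: [652.3, -12.3, 280.9]
ee_rot: [0.0, 0.989, -0.146, 0.0]
force: [-0.6, 0.3, -0.3]
grip_width: 0.003
grip_force: 0.0
time_s: 16.37
eef_pos: [475.3, -6.7, 356.7]
ee_rot: [0.0, 0.989, -0.146, 0.001]
force: [0.3, -0.9, 0.4]
grip_width: 0.001
grip_force: 0.0
top [347.30645161 191.96774194] [18 16  9 11 62] [672.11716117 -33.38759036] 22.541182152993063 63.682212533690105
top [344.81666667 192.66666667] [16 16  8 11 60] [672.56434203 -28.90782161] 25.989867591333443 65.93193617629666
side [281.29936306 201.77070064] [ 15  16   9  24 157] [671.35544874 -36.65675262] 20.01114711240536 61.78569444849533
side [281.37162162 203.14864865] [ 15  18   9  24 148] [673.83340731 -41.3748871 ] 15.181091355602659 62.72222680070691
```

```bash
python3 - <<'E'
from h import *
def tri(a,b): 
    r=least_squares(lambda X:np.r_[proj(d["top"],X)-a,proj(d["side"],X)-b],[600,-50,200]);return r.x
a=tri((347.306,191.968),(281.299,201.77));b=tri((344.817,192.667),(281.372,203.149));print(a,b,b-a)
E
python3 -c "
from rig import ctrl;import cv2
c=ctrl.capture('side');cv2.imwrite('pics/fin.png',cv2.resize(c['image'][180:330,240:440,::-1],None,fx=4,fy=4,interpolation=cv2.INTER_CUBIC));s=ctrl.sense();print(s['force'],s['time_s'])"
```

```text
[670.43963104 -33.49809227 209.09642502] [668.11612342 -28.93181899 210.15232716] [-2.32350762  4.56627328  1.05590214]
[-0.19268819  0.25210118 -0.23075198] 16.5167
```

View pics/fin.png

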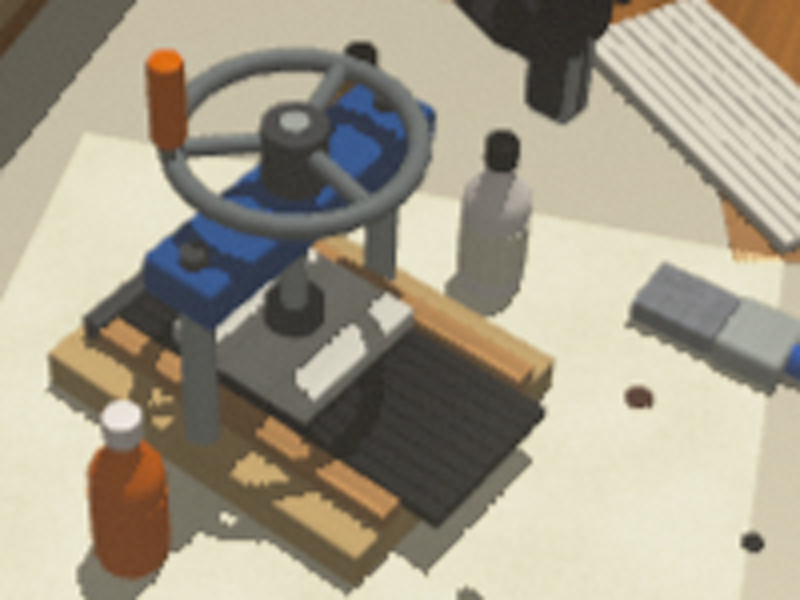

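The picture shows the panel home (near corners at about (545,412) and (437,522), far edge at the stop). The handle at (165,60) is about 5 mm from its start, within the 15 mm allowed, and the bottles and brush in view have not moved.

```bash
python3 -c "
from rig import ctrl
print(ctrl.finish_job())"
```

```text
the job is handed in; nothing more can be done
None
```

The panel is home against the stop, the wheel has made one clockwise turn with its handle measured about 5 mm from where it began (15 mm allowed), the arm is clear, and the job is handed in; no verdict came back.

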